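# Lay a coffee place round a small board

### The job

Lay a coffee place at the small wooden board: stand the white round tin upright in the middle of the board, with the small dark square tin centred on top of it, and lay the small cake fork to the left of the board and the teaspoon to its right, as seen from the robot. Fork and spoon lie flat on the worktop, each about 3 cm clear of the board's long edge, parallel to that edge and level with its middle, handles towards the robot. Leave the large fork, the timer and the loose burner cap where they are.

Things in the scene. Friction and masses are not known exactly. Their poses are not given: they have to be found in the camera images.
- board: small wooden board lying firm on the worktop (it does not shift), 140 (x) x 100 (y) x 12 mm, a 12 mm hanging hole at its far end. Origin: centre of its underside; its top is at z +12 mm. +x points to the far end with the hole (away from the robot, turned up to 0.22 rad), +y to the left seen from the robot, so its long edges are at y = +50 mm (left) and -50 mm (right)
- cake_fork: small cake fork, steel tines and black handle, 145 (x) x 20 (y) x 11 mm, about 18 mm wide and 9 mm high at the grip (the large fork nearby is 203 mm long), 24 g; lies on the worktop. Origin: middle of its length and width, on its underside; +x points to the tines, -x to the handle end; it can be gripped across its middle from above
- teaspoon: teaspoon, steel bowl and black handle, 130 (x) x 26 (y) x 11 mm, about 20 mm wide at the grip, 20 g; lies on the worktop. Origin: middle of its length and width, on its underside; +x points to the spoon's bowl, -x to the handle end; it can be gripped across its middle from above
- white_tin: white round tin with flat lid (lid fixed on), diameter 62 mm, 25 mm high, about 50 g. Origin: centre of its underside, z up
- dark_tin: small dark square tin with rounded corners (lid stays shut), 50 (x) x 54 (y) x 21 mm, about 60 g. Origin: centre of its underside to 1 mm, z up
- timer: dark grey round kitchen timer, diameter 60 mm, 25 mm high; bystander, to be left where it is. Origin: centre of its underside
- big_fork: large fork with black handle, 203 (x) x 28 (y) x 15 mm, behind the board; bystander, to be left where it is. Origin: middle of its underside; +x points to the tines
- burner_cap: black round burner cap (a ring with a hole in its middle), diameter 64 mm, 18 mm high; bystander, to be left where it is. Origin: centre of its underside

How it is judged:
At the end, for the whole second after the job is handed in: White tin upright within 12 mm of the board's centre; dark tin level on it within 12 mm; cake fork left and teaspoon right, flat, 90 / 93 mm from the board's midline and level with its centre (each 15 mm), parallel within 0.17 rad, handles to the robot; all at rest (y of cake_fork in the frame of board between 0.075 and 0.105 m and x of cake_fork in the frame of board between -0.015 and 0.015 m and angle between the x axis of each of cake_fork, teaspoon and the x axis of board, either way round below 0.17 rad and y of board in the frame of cake_fork below 0 m and height (world z) of each of cake_fork, teaspoon below 0.006 m and angle between each of cake_fork, teaspoon's own z axis and vertical below 0.1 rad and y of teaspoon in the frame of board between -0.108 and -0.078 m and x of teaspoon in the frame of board between -0.015 and 0.015 m and y of board in the frame of teaspoon above 0 m and horizontal distance between white_tin and board below 0.012 m and z of white_tin in the frame of board between 0.008 and 0.016 m and angle between each of white_tin, dark_tin's own z axis and vertical below 0.08 rad and horizontal distance between dark_tin and white_tin below 0.012 m and z of dark_tin in the frame of white_tin between 0.021 and 0.029 m and linear speed of each of cake_fork, teaspoon, white_tin, dark_tin below 0.02 m/s and angular speed of each of cake_fork, teaspoon, white_tin, dark_tin below 0.15 rad/s); the robot touches nothing.
It fails at once if the large fork, the timer or the burner cap is shifted by more than 2 cm (distance of any of timer, big_fork, burner_cap from where it was at the start of the episode above 0.02 m).
It also fails if it takes over 96 s, if anything falls off the work surface, if the arm or the gripper's body presses on something with over 40 N, if the wrist force passes 120 N, or if a joint passes its speed limit or range.

### The arm

A 6-joint arm with a two-finger parallel gripper is mounted at the origin on a cart in front of the work surface, level with it; the furniture and walls round the work are solid. World frame = base frame: x ahead of the robot, y to its left, z up, the work surface at z = 0. Lengths are in m, angles in rad, forces in N, time in s.
With the tool pointing down it reaches from about 0.375 to 0.75 m from the base axis. Payload 9 kg.
Tool frame: the origin (TCP) lies at the very end of the fingers, on their centre line; the grasp point (between the pads) lies 19 mm behind it; z points along the fingers, y is the line along which they close (so a half turn about z gives the same grasp; the last joint's range is limited). The gripper opens to 85 mm and grips with 20 to 120 N. Pads are 22 mm wide; open, the fingers measure 114 mm over their backs; the gripper's body (76 mm by 85 mm) begins 54 mm behind the grasp point. The pads swing forward as they close: fully open they stand 13 mm farther back than shut.
Start: joints at [1.045, 0.104, 0.097, 1.564, 0, 1.353], TCP at [0.182, 0.572, 0.231] pointing down, gripper open.
Joint ranges: [-2.99, 2.99], [-0.84, 1.86], [-1.1, 1.16], [-1.84, 2.11], [-1.51, 1.56], [-3.14, 3.14]. Speed limits (rad/s): [2.22, 2.22, 2.57, 3.14, 3.14, 3.14].

### API

Orientations are given as a rotation vector (axis times angle).
In Python, from bench import monitor, viewer, close_job, spotter gives the robot as it stands. The module is installed in compiled form; this text tells all that it offers.
- The arm moves only by the tool move_arm, never from a script. Its argument "moves" is a list of rows, each a list of 3 entries, a list of its own where there are three numbers: the opening, from -1 (shut) to 1 (fully open), then the shift along the tool's x, y, z in normalised numbers (1 is 1 m), then the turn about the tool's z in normalised numbers (1 is 120 degrees). In form: [[claw, [x, y, z], roll], ...]. A call has exactly 10 rows; each row is the pose to reach, as a shift and turn from the pose commanded when the call began, along the tool's axes at that moment; what a row does not reach only later rows make up. A row lasts 1/8 s, in which the tool goes at most 62.5 mm and 10.7 degrees, less where a joint would pass 70% of its speed; a pose out of reach is approached as far as the arm can. A call with a gripper value outside its range is refused whole. The fingers move at their own pace and stop on an object; "newtons" is the grip in N (left out, the last holds). Time passes only in rows, so rows that repeat a pose let the fingers close, or fill a call up. It gives the time, the measured TCP pose, the force, the opening and the grip force at its end, in the units of the state.
- monitor.sense(): the state, without advancing time (a new reading comes with each control period).
- viewer.read_camera(name): name is "scene" or "top" or "wrist"; returns the picture (400x640x3 uint8, red, green, blue); there is no depth.
- viewer.calibration(name): a dict with "fx", "fy", "cx", "cy" (pixels), "k1" (the pictures are not rectified: a ray, as slopes to the right and down, at radius r is drawn at 1 + k1 r^2 times it, then the intrinsics apply), "R" (3x3) and "t" (3): a world point X has camera coordinates R X + t; the wrist camera has in their place "hand_eye" (4x4, takes a point from camera to tool coordinates, whose origin is the TCP and whose axes are the flange's). Camera axes: x right, y down, z forward; pixel columns grow to the right and rows downward; lengths in m; the calibration is good to about 2 mm. A picture is of the moment at which its call begins: read the wrist's pose just before it. calibration takes no time and is no camera call.
- close_job(): hands the job in; it is judged then, once.
Trained networks look in the newest picture that a camera, given by its name, has taken for a name from the list of things; names that differ only in an ending like _2 or _b are one class to them, and where a whole thing is asked for, a point or a joint stands for the part that bears it (a point fixed in the world has none). Each returns a list of dicts, best first, with "score" (0 to 1); they miss things now and then, are a little off and sometimes report something else, mostly with a low value. They report only what shows in the picture. A call takes as long as a camera call.
- spotter.search_frame(camera, thing): "bbox" ([left, top, width, height] in pixels, round what is visible of it).
The state is a dict: "t": time; "qpos": joint angles; "qvel": joint speeds; "tau": joint torques, N m; "ee_pos": TCP position; "orientation": TCP orientation; "force": force on the tool from outside, world axes, zero at the start; "ft_torque": the same for the moment, N m; "finger_gap": finger opening in m; "gripper_force": force on a finger pad.
Only numpy, scipy, OpenCV 4.12 (cv2) and the standard library are available. Lean on these libraries where they do the work, as an engineer would, in place of code of your own. Each camera call takes 0.05 s, during which the arm holds its last target. There are 200 camera calls.

## Working session

There is one attempt and no reset: what is moved stays moved. The work goes in short steps, Python scripts to look and compute and a tool call to move; the robot and the scene stay as the last step left them, time stands still between calls to the robot, and variables do not carry over. Pictures are saved under pics/ and viewed, at most 17 in all, crops included, and the job is handed in when it is done.

Besides the shell and the picture viewer there is one more tool, called after "Emit:" as a command line: name --argument value ..., lists and objects as JSON in quotes. move_arm: Moves the arm, as the interface text tells. Its arguments: {"type":"object","properties":{"moves":{"type":"array","items":{"type":"array"}},"newtons":{"type":"number"}},"required":["moves"]}

```bash
mkdir -p pics; cat > h.py <<'E'
import numpy as np, cv2
from scipy.spatial.transform import Rotation as Ro
from bench import monitor, viewer, close_job, spotter
def save(cam,name):
    im=viewer.read_camera(cam); cv2.imwrite(f'pics/{name}.png',im[:,:,::-1]); return im
def cam(name,s=None):
    c=viewer.calibration(name)
    K=np.array([[c['fx'],0,c['cx']],[0,c['fy'],c['cy']],[0,0,1.]])
    if 'hand_eye' in c:
        s=s or monitor.sense(); T=np.eye(4); T[:3,:3]=Ro.from_rotvec(s['orientation']).as_matrix(); T[:3,3]=s['ee_pos']
        M=np.linalg.inv(T@np.array(c['hand_eye'])); R,t=M[:3,:3],M[:3,3]
    else: R,t=np.array(c['R']),np.array(c['t'])
    return K,np.array([c['k1'],0,0,0,0.]),R,t
def world(C,uv,z):
    K,d,R,t=C
    n=cv2.undistortPoints(np.array(uv,float).reshape(-1,1,2),K,d).reshape(-1,2)
    r=np.c_[n,np.ones(len(n))]@R; o=-R.T@t
    return o+r*((z-o[2])/r[:,2])[:,None]
def pix(C,X):
    K,d,R,t=C
    return cv2.projectPoints(np.array(X,float).reshape(-1,1,3),Ro.from_matrix(R).as_rotvec(),t,K,d)[0].reshape(-1,2)
E
python3 - <<'E'
from h import *
s=monitor.sense();print({k:np.round(v,3) for k,v in s.items()})
save('top','top0');save('scene','scene0')
for c in('top','scene'):
    C=cam(c);print(c,np.round(-C[2].T@C[3],3))
    for n in 'board cake_fork teaspoon white_tin dark_tin timer big_fork burner_cap'.split():
        for r in spotter.search_frame(c,n)[:2]:
            b=r['bbox'];print(n,round(r['score'],2),np.round(b),np.round(world(C,[b[0]+b[2]/2,b[1]+b[3]/2],0.01)[0],3))
print(monitor.sense()['t'])
E
```

```text
{'t': np.float64(0.0), 'qpos': array([1.045, 0.105, 0.096, 1.564, 0.   , 1.353]), 'qvel': array([ 0.   , -0.001, -0.001, -0.001, -0.001, -0.   ]), 'tau': array([ 1.0000e-03, -5.5692e+01,  5.0365e+01,  1.7000e-02, -0.0000e+00,
        0.0000e+00]), 'ee_pos': array([0.182, 0.572, 0.231]), 'orientation': array([-4.820e-01, -3.104e+00,  2.000e-03]), 'force': array([-0.259, -1.087, -0.181]), 'ft_torque': array([ 0.04 , -0.107, -0.056]), 'gripper_force': np.float64(0.0), 'finger_gap': np.float64(0.085)}
top [ 0.461 -0.047  1.188]
board 0.73 [349. 154.  39.  59.] [ 0.585 -0.183  0.01 ]
cake_fork 0.55 [410. 260.  48.  16.] [ 0.367 -0.35   0.01 ]
teaspoon 0.59 [268. 242.  49.  11.] [0.421 0.014 0.01 ]
white_tin 0.84 [178. 257.  26.  28.] [0.36  0.278 0.01 ]
dark_tin 0.74 [356. 242.  20.  20.] [ 0.409 -0.176  0.01 ]
timer 0.95 [322. 259.  16.  25.] [ 0.358 -0.081  0.01 ]
big_fork 0.64 [307. 120.  71.   7.] [ 0.746 -0.117  0.01 ]
burner_cap 0.9 [246. 258.  27.  23.] [0.365 0.1   0.01 ]
scene [-0.108 -0.84   0.518]
board 0.97 [330. 214.  64.  30.] [ 0.572 -0.188  0.01 ]
white_tin 0.71 [214. 193.  18.  14.] [0.359 0.276 0.01 ]
dark_tin 0.81 [304. 239.  23.  20.] [ 0.403 -0.185  0.01 ]
big_fork 0.41 [365. 198.  46.  20.] [ 0.735 -0.144  0.01 ]
burner_cap 0.72 [239. 211.  22.  15.] [0.361 0.089 0.01 ]
0.9
```

```bash
python3 - <<'E'
import cv2
a=cv2.imread('pics/top0.png')[95:300,160:480]
cv2.imwrite('pics/c0.png',cv2.resize(a,None,fx=2.5,fy=2.5,interpolation=cv2.INTER_CUBIC))
E
```

```text
(no output)
```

View pics/c0.png

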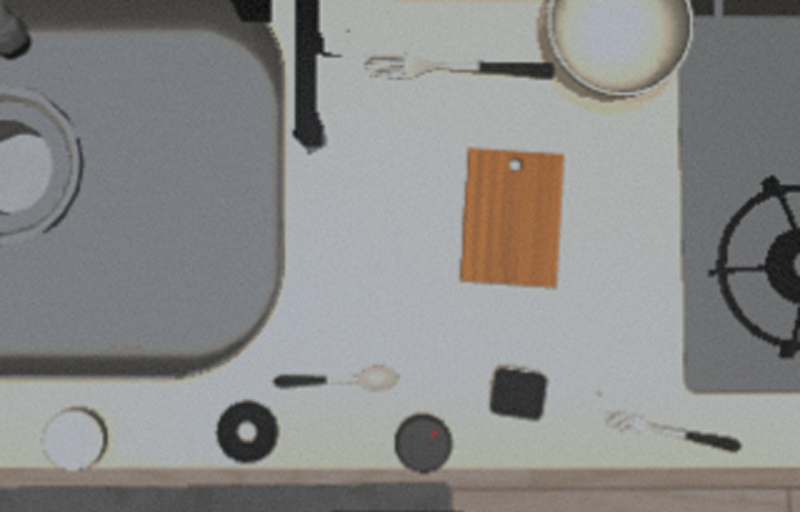

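View pics/scene0.png

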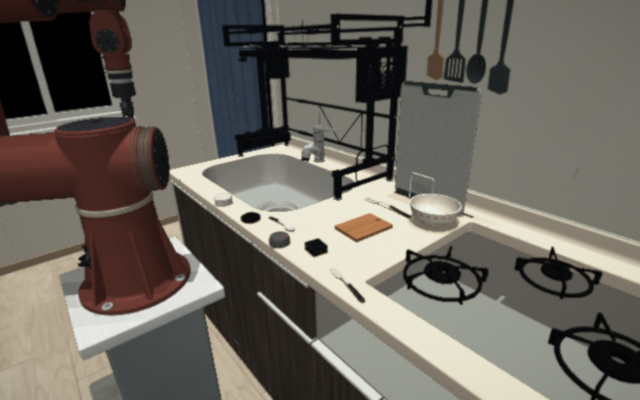

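The top crop shows board corners at about (468,149), (564,154), (556,288) and (460,281). The spoon's bowl points right and the fork's tines point left. I'll measure these accurately next.

```bash
cat >> h.py <<'E'
def f2(a): return np.round(a,4).tolist()
def board(im,C):
    hsv=cv2.cvtColor(im,cv2.COLOR_RGB2HSV); m=cv2.inRange(hsv,(5,110,60),(22,255,255))
    n,l,st,ce=cv2.connectedComponentsWithStats(m); i=1+np.argmax(st[1:,4])
    c=max(cv2.findContours((l==i).astype('uint8'),0,2)[0],key=cv2.contourArea)
    w=world(C,c.reshape(-1,2),0.012)[:,:2]
    r=cv2.minAreaRect((w*1000).astype('float32')); return r
E
python3 - <<'E'
from h import *
im=cv2.imread('pics/top0.png')[:,:,::-1].copy(); C=cam('top')
print('board',board(im,C))
P=lambda *a:[(160+x/2.5-.3,95+y/2.5-.3) for x,y in a]
print('board corners',f2(world(C,P((468,149),(564,154),(556,288),(460,281)),.012)))
g=cv2.cvtColor(im,cv2.COLOR_RGB2GRAY).astype(float)
def pcs(box,fn,z):
    x0,y0,x1,y1=box; m=fn(g[y0:y1,x0:x1]).astype('uint8')
    n,l,st,ce=cv2.connectedComponentsWithStats(m); i=1+np.argmax(st[1:,4])
    v,u=np.where(l==i); w=world(C,np.c_[u+x0,v+y0],z)[:,:2]
    return w, cv2.minAreaRect((w*1000).astype('float32'))
print('dark',pcs((345,235,390,270),lambda a:a<90,.021)[1])
print('timer',pcs((310,255,350,288),lambda a:a<110,.025)[1])
print('wtin',f2(world(C,P((74,438)),.025)))
print('spoon h->b',f2(world(C,P((275,381),(398,377)),.005)))
print('fork h->t',f2(world(C,P((739,446),(607,417)),.005)))
print('spoonhandle',pcs((262,238,300,256),lambda a:a<100,.008)[1])
print('forkhandle',pcs((425,260,465,285),lambda a:a<100,.008)[1])
print('rackfoot',f2(world(C,P((312,150),(300,130)),.0)),f2(world(C,P((312,150)),.1)))
E
```

```text
board ((591.50390625, -172.24929809570312), (97.9347152709961, 138.2835693359375), 85.94628143310547)
board corners [[0.6631, -0.1271, 0.012], [0.6577, -0.2277, 0.012], [0.5172, -0.2174, 0.012], [0.5247, -0.1178, 0.012]]
dark ((409.38360595703125, -175.75148010253906), (52.77252960205078, 46.07651138305664), 81.19172668457031)
timer ((357.71649169921875, -78.62794494628906), (55.90841293334961, 58.000247955322266), 89.87195587158203)
wtin [[0.364, 0.2781, 0.025]]
spoon h->b [[0.4214, 0.0746, 0.005], [0.4254, -0.0532, 0.005]]
fork h->t [[0.3532, -0.4063, 0.005], [0.3837, -0.2696, 0.005]]
spoonhandle ((421.76666259765625, 48.844581604003906), (49.27364730834961, 10.31456184387207), 89.974853515625)
forkhandle ((360.152587890625, -378.1209716796875), (55.801116943359375, 12.444741249084473), 74.89898681640625)
rackfoot [[0.6646, 0.0372, 0.0], [0.6861, 0.0501, 0.0]] [[0.6474, 0.0301, 0.1]]
```

View pics/top0.png

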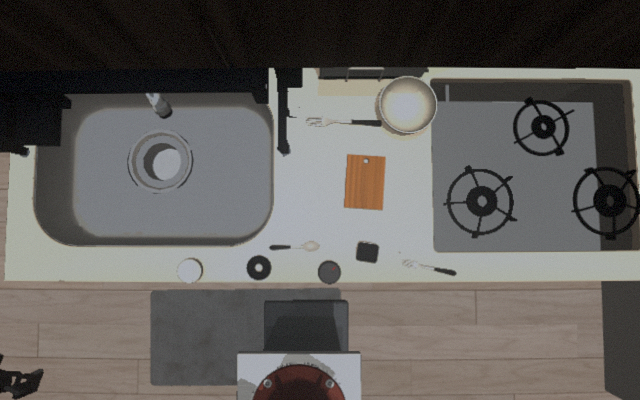

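Top view: the rack foot is at about (284,150), clear of the board's left side, and the bowl is behind the board. First move: go above the white tin.

```bash
cat >> h.py <<'E'
def go(*targets):
    s=monitor.sense(); R=Ro.from_rotvec(s['orientation']).as_matrix()
    psi=np.degrees(np.arctan2(R[1,1],R[0,1]))
    print('t',round(s['t'],2),'pos',f2(s['ee_pos']),'psi',round(psi,1),'q',np.round(s['qpos'],2).tolist(),'gap',round(s['finger_gap'],4))
    for x,y,z,p in targets:
        d=R.T@(np.array([x,y,z])-s['ee_pos'])*1000
        print('->',np.round(d,1).tolist(),'roll',None if p is None else round((psi-p+180)%360-180,1))
E
python3 -c "
from h import *
go((.364,.278,.12,72.3),(.364,.278,0,72.3))"
```

```text
t 0.9 pos [0.1818, 0.5718, 0.2314] psi 72.4 q [1.05, 0.1, 0.1, 1.56, 0.0, 1.35] gap 0.0855
-> [-262.6, -224.8, 111.3] roll 0.1
-> [-262.6, -224.9, 231.3] roll 0.1
```

Careful with the scale: shifts go in shares of 1 m and turns go in shares of 120 degrees. That gives: -263 mm is -0.263, 111 mm is 0.111.

Emit:
move_arm --moves '[[1, [-0.044, -0.037, 0.01], 0], [1, [-0.088, -0.075, 0.025], 0], [1, [-0.131, -0.112, 0.045], 0], [1, [-0.175, -0.15, 0.065], 0], [1, [-0.219, -0.187, 0.09], 0], [1, [-0.263, -0.225, 0.111], 0], [1, [-0.263, -0.225, 0.111], 0], [1, [-0.263, -0.225, 0.111], 0], [1, [-0.263, -0.225, 0.111], 0], [1, [-0.263, -0.225, 0.111], 0]]' --newtons 40

```text
t: 2.15
ee_pos: [0.3639, 0.2787, 0.1208]
orientation: [0.478, 3.104, 0.001]
force: [0.2, -0.5, 0.2]
finger_gap: 0.0856
gripper_force: 0.0
```

```bash
python3 -c "
from h import *
go((.364,.278,0,72.3)); C=cam('wrist'); save('wrist','w1')
for r in spotter.search_frame('wrist','white_tin')[:2]:
  b=r['bbox'];print(r['score'],b,f2(world(C,[b[0]+b[2]/2,b[1]+b[3]/2],.025)))
print(pix(C,[[.364,.278,.025]]))"
```

```text
t 2.15 pos [0.3639, 0.2787, 0.1208] psi 72.5 q [0.37, -0.33, -0.51, 1.39, 0.0, 0.67] gap 0.0856
-> [-0.2, -0.8, 120.8] roll 0.2
0.59 [282.9, 163.6, 71.7, 69.4] [[0.3574, 0.2823, 0.025]]
[[316.35139928 206.34708062]]
```

View pics/w1.png

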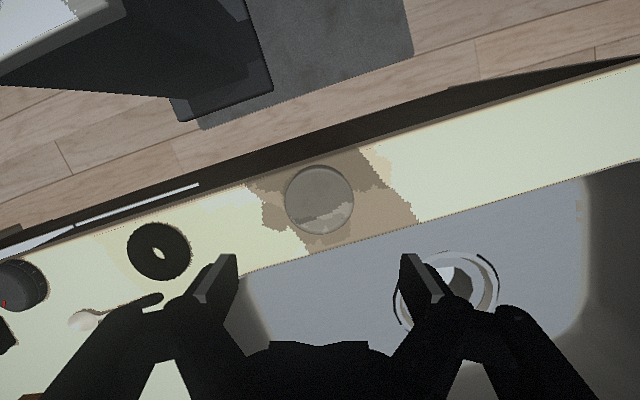

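The wrist view shows the white tin at about (319,200), radius 34, between the fingers. That is a few mm off the top-camera estimate, so I'll use the mean (0.361, 0.280).

```bash
python3 -c "
from h import *
C=cam('wrist');print(f2(world(C,[319,200],.025)))
go((.361,.280,0,72.3))"
```

```text
[[0.359, 0.2818, 0.025]]
t 2.25 pos [0.364, 0.2785, 0.1206] psi 72.5 q [0.37, -0.33, -0.51, 1.39, 0.0, 0.67] gap 0.0853
-> [3.3, 0.5, 120.6] roll 0.2
```

In the tool's units: 120 mm is 0.12, 95 mm is 0.095.

Emit:
move_arm --moves '[[1, [0.003, 0.001, 0.05], 0], [1, [0.003, 0.001, 0.095], 0], [1, [0.003, 0.001, 0.12], 0], [1, [0.003, 0.001, 0.12], 0], [-0.2, [0.003, 0.001, 0.12], 0], [-0.2, [0.003, 0.001, 0.12], 0], [-0.2, [0.003, 0.001, 0.12], 0], [-0.2, [0.003, 0.001, 0.12], 0], [-0.2, [0.003, 0.001, 0.12], 0], [-0.2, [0.003, 0.001, 0.12], 0]]' --newtons 40

```text
t: 3.5
ee_pos: [0.3627, 0.2799, 0.0025]
orientation: [0.481, 3.103, 0.001]
force: [-4.8, -3.7, 9.1]
finger_gap: 0.0592
gripper_force: 41.2
```

```bash
python3 -c "
from h import *
go((.361,.280,.12,72.3),(.591,-.172,.12,72.3),(.591,-.172,.013,72.3))"
```

```text
t 3.5 pos [0.3627, 0.2799, 0.0025] psi 72.4 q [0.37, -0.25, -0.66, 1.16, -0.0, 0.68] gap 0.0592
-> [1.4, -0.3, -117.5] roll 0.1
-> [-354.6, -361.4, -117.2] roll 0.1
-> [-354.4, -361.5, -10.2] roll 0.1
```

In the tool's units: -161 mm is -0.161, -158 mm is -0.158.

Emit:
move_arm --moves '[[-0.2, [0, 0, -0.01], 0], [-0.2, [0, 0, -0.03], 0], [-0.2, [0, 0, -0.06], 0], [-0.2, [0, 0, -0.08], 0], [-0.2, [0, 0, -0.1], 0], [-0.2, [-0.03, -0.03, -0.118], 0], [-0.2, [-0.07, -0.072, -0.118], 0], [-0.2, [-0.114, -0.116, -0.118], 0], [-0.2, [-0.158, -0.161, -0.118], 0], [-0.2, [-0.158, -0.161, -0.118], 0]]'

```text
t: 4.75
ee_pos: [0.4655, 0.0747, 0.1196]
orientation: [0.49, 3.101, -0.0]
force: [-0.8, 0.9, -0.8]
finger_gap: 0.059
gripper_force: 43.2
```

```bash
python3 -c "
from h import *
C=cam('wrist'); save('wrist','w2')
go((.591,-.172,.12,72.3),(.591,-.172,.013,72.3))
print(pix(C,(-C[2].T@C[3])*0+np.array(monitor.sense()['ee_pos'])+[[0,0,0],[0,0,.019]]))"
```

```text
t 4.8 pos [0.4644, 0.0766, 0.1194] psi 72.1 q [-0.12, -0.29, -0.48, 1.38, 0.0, 0.2] gap 0.0588
-> [-196.7, -197.8, -0.5] roll -0.2
-> [-196.5, -197.8, 106.5] roll -0.2
[[319.24225898 256.81605487]
 [319.38159535 275.18332707]]
```

View pics/w2.png

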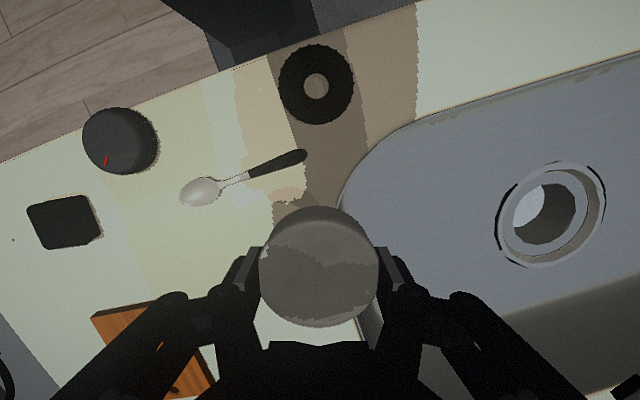

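The tin is held level between the pads. Its top disc is centred at about (319,274), and the spoon shows at about (240,180).

```bash
python3 -c "
from h import *
s=monitor.sense();C=cam('wrist')
print(C[0][0,0],f2(-C[2].T@C[3]),s['ee_pos'])
w=world(C,[[319,274],[259,274],[378,274],[319,327]],s['ee_pos'][2]+.0225)
R=Ro.from_rotvec(s['orientation']).as_matrix()
print('tool frame mm',np.round((w-s['ee_pos'])@R*1000,1))"
```

```text
280.9252778767576 [0.3881, 0.1019, 0.2622] [0.46444836 0.07655406 0.1194043 ]
tool frame mm [[  4.6   1.3 -22.5]
 [  4.4 -28.3 -22.5]
 [  4.5  30.4 -22.5]
 [-28.    1.3 -22.5]]
```

In the tool's units: -200 mm is -0.2, -199 mm is -0.199.

Emit:
move_arm --moves '[[-0.2, [-0.04, -0.04, 0], 0], [-0.2, [-0.084, -0.083, 0], 0], [-0.2, [-0.128, -0.127, 0.01], 0], [-0.2, [-0.17, -0.169, 0.035], 0], [-0.2, [-0.2, -0.199, 0.065], 0], [-0.2, [-0.2, -0.199, 0.09], 0], [-0.2, [-0.2, -0.199, 0.097], 0], [-0.2, [-0.2, -0.199, 0.097], 0], [-0.2, [-0.2, -0.199, 0.097], 0], [-0.2, [-0.2, -0.199, 0.097], 0]]'

```text
t: 6.05
ee_pos: [0.5946, -0.1719, 0.0227]
orientation: [0.48, 3.103, -0.001]
force: [0.2, 0.3, -1.5]
finger_gap: 0.0587
gripper_force: 43.3
```

```bash
python3 -c "
from h import *
C=cam('wrist'); im=save('wrist','w3'); go((.591,-.172,.0155,72.3))
print('board by wrist',board(im,C))"
```

```text
t 6.1 pos [0.5944, -0.1719, 0.0224] psi 72.4 q [-0.49, 0.23, -0.15, 1.19, 0.0, -0.19] gap 0.0593
-> [3.2, -1.1, 6.9] roll 0.1
board by wrist ((566.6865234375, -169.51742553710938), (100.29460906982422, 92.38800811767578), 85.92427825927734)
```

View pics/w3.png

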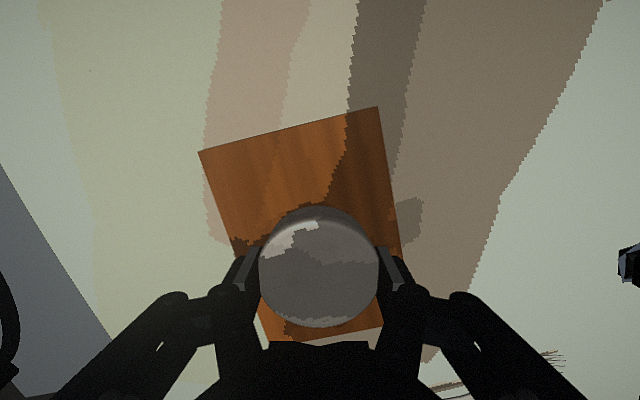

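The wrist view shows the near board corners at (198,152) and (378,106), and the far edge near (268,341)–(382,325). I'll compute the board centre relative to the tin.

```bash
python3 -c "
from h import *
C=cam('wrist');w=world(C,[[198,152],[378,106],[268,341],[382,325]],.012)[:,:2]
print(f2(w)); a=np.radians(-4.05);e=np.array([np.cos(a),np.sin(a)]);n=np.array([-e[1],e[0]])
m=(w[0]+w[1])/2; print(np.linalg.norm(w[0]-w[1]),'yaw',np.degrees(np.arctan2(*(w[1]-w[0])[::-1]))-90,'len',(w[2:]-m)@e)
print('ctr from near edge',m+.07*e,'tin',f2(world(C,[319,274],.045)))"
```

```text
[[0.5177, -0.2157], [0.5243, -0.1162], [0.651, -0.2254], [0.6613, -0.1468]]
0.09972216577331228 yaw -3.8209988944840916 len [0.13388179 0.13866267]
ctr from near edge [ 0.59080132 -0.17091587] tin [[0.5903, -0.1693, 0.045]]
```

Emit:
move_arm --moves '[[-0.2, [0, 0, 0.004], 0], [-0.2, [0, 0, 0.007], 0], [-0.2, [0, 0, 0.007], 0], [1, [0, 0, 0.007], 0], [1, [0, 0, 0.007], 0], [1, [0, 0, 0.007], 0], [1, [0, 0, 0.007], 0], [1, [0, 0, -0.03], 0], [1, [0, 0, -0.08], 0], [1, [0, 0, -0.11], 0]]'

```text
t: 7.35
ee_pos: [0.5946, -0.1723, 0.1341]
orientation: [0.481, 3.102, -0.001]
force: [-0.0, 0.4, -0.7]
finger_gap: 0.0852
gripper_force: 0.0
```

```bash
python3 -c "
from h import *
go((.409,-.176,.13,171.2),(.409,-.176,.13,81))
im=save('top','t1'); C=cam('top')
g=im[140:225,330:400]; cv2.imwrite('pics/t1c.png',cv2.resize(g[:,:,::-1],None,fx=6,fy=6,interpolation=cv2.INTER_CUBIC))"
```

```text
t 7.35 pos [0.5946, -0.1723, 0.1341] psi 72.4 q [-0.49, 0.16, -0.02, 1.39, 0.0, -0.19] gap 0.0852
-> [175.8, -59.7, 3.7] roll -98.8
-> [175.8, -59.7, 3.7] roll -8.6
```

View pics/t1c.png

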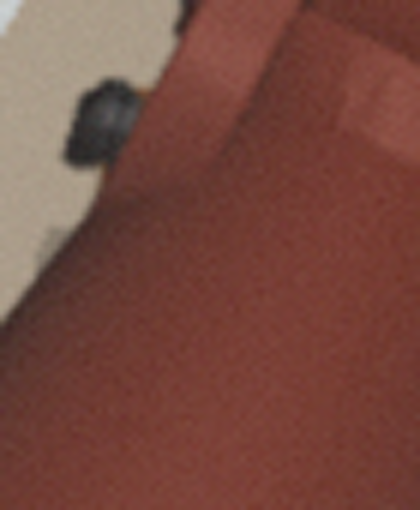

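The arm hides the board from the top camera here. I'll go above the dark tin and check with the wrist camera on the way.

In the tool's units: 176 mm is 0.176, 130 mm is 0.13, -9 degrees is -0.075.

Emit:
move_arm --moves '[[1, [0.035, -0.012, 0], -0.0333], [1, [0.08, -0.027, 0], -0.075], [1, [0.13, -0.044, 0], -0.075], [1, [0.176, -0.06, 0.004], -0.075], [1, [0.176, -0.06, 0.004], -0.075], [1, [0.176, -0.06, 0.004], -0.075], [1, [0.176, -0.06, 0.004], -0.075], [1, [0.176, -0.06, 0.004], -0.075], [1, [0.176, -0.06, 0.004], -0.075], [1, [0.176, -0.06, 0.004], -0.075]]'

```text
t: 8.65
ee_pos: [0.408, -0.1757, 0.1272]
orientation: [-0.236, -3.133, -0.0]
force: [1.3, 0.5, 0.5]
finger_gap: 0.0852
gripper_force: 0.0
```

```bash
python3 -c "
from h import *
C=cam('wrist'); im=save('wrist','w4'); go((.409,-.176,-.001,81))
print(pix(C,[[.409,-.176,.021],[.59,-.17,.037]]))
for n,z in (('dark_tin',.021),('white_tin',.037)):
 for r in spotter.search_frame('wrist',n)[:2]:
  b=r['bbox'];print(n,r['score'],np.round(b),f2(world(C,[b[0]+b[2]/2,b[1]+b[3]/2],z)))"
```

```text
t 8.7 pos [0.408, -0.1757, 0.1272] psi 81.4 q [-0.7, -0.38, -0.54, 1.42, 0.0, -0.55] gap 0.0854
-> [-1.1, -0.1, 128.2] roll 0.4
[[316.75330668 203.39636336]
 [347.06568985 363.05910307]]
dark_tin 0.78 [286. 174.  68.  51.] [[0.4059, -0.173, 0.021]]
white_tin 0.72 [320. 327.  52.  20.] [[0.5533, -0.167, 0.037]]
```

View pics/w4.png

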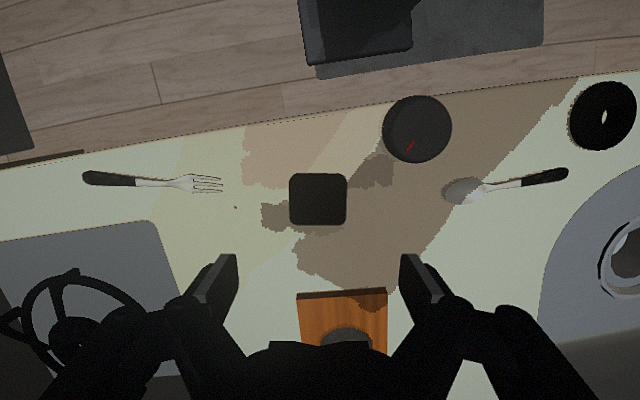

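The dark tin is centred at about (318,199) and squared to the gripper. The fork runs from (82,176) to (222,184) and the spoon from bowl (443,191) to handle (568,173).

```bash
python3 -c "
from h import *
C=cam('wrist');print('dark',f2(world(C,[318,199],.021)))
for n,a in (('fork',[[82,176],[222,184]]),('spoon',[[568,173],[443,191]])):
  w=world(C,a,.006);d=w[1]-w[0];print(n,f2(w),'mid',f2(w.mean(0)),'yaw',np.degrees(np.arctan2(d[1],d[0])),np.linalg.norm(d))
go((.4055,-.174,.0,81.4))"
```

```text
dark [[0.4048, -0.1742, 0.021]]
fork [[0.3505, -0.4039, 0.006], [0.3804, -0.265, 0.006]] mid [0.3654, -0.3345, 0.006] yaw 77.8701177949586 0.14206947361163252
spoon [[0.4196, 0.076, 0.006], [0.4196, -0.052, 0.006]] mid [0.4196, 0.012, 0.006] yaw -90.01042128127017 0.12798171808392916
t 8.8 pos [0.4079, -0.1758, 0.1272] psi 81.4 q [-0.7, -0.38, -0.54, 1.42, 0.0, -0.55] gap 0.0855
-> [2.7, 1.4, 127.2] roll -0.0
```

Emit:
move_arm --moves '[[1, [0.002, 0.001, 0.05], 0], [1, [0.002, 0.001, 0.1], 0], [1, [0.002, 0.001, 0.127], 0], [1, [0.002, 0.001, 0.127], 0], [-0.3, [0.002, 0.001, 0.127], 0], [-0.3, [0.002, 0.001, 0.127], 0], [-0.3, [0.002, 0.001, 0.127], 0], [-0.3, [0.002, 0.001, 0.127], 0], [-0.3, [0.002, 0.001, 0.127], 0], [-0.3, [0.002, 0.001, 0.127], 0]]'

```text
t: 10.05
ee_pos: [0.4072, -0.1755, 0.0023]
orientation: [0.236, 3.13, -0.003]
force: [-1.8, -0.2, 5.4]
finger_gap: 0.0526
gripper_force: 42.1
```

```bash
python3 -c "
from h import *
go((.59,-.17,.12,86),(.59,-.17,.039,86)); print(monitor.sense()['force'])"
```

```text
t 10.05 pos [0.4072, -0.1755, 0.0023] psi 81.4 q [-0.7, -0.31, -0.71, 1.17, -0.0, -0.55] gap 0.0526
-> [-180.2, 32.7, -117.3] roll -4.6
-> [-180.0, 32.8, -36.3] roll -4.6
[-1.82700248 -0.2298209   5.41265423]
```

In the tool's units: -182 mm is -0.182, -170 mm is -0.17, -5 degrees is -0.0417.

Emit:
move_arm --moves '[[-0.3, [0, 0, -0.02], 0], [-0.3, [0, 0, -0.06], 0], [-0.3, [0, 0, -0.09], 0], [-0.3, [-0.04, 0.007, -0.09], -0.0417], [-0.3, [-0.085, 0.015, -0.09], -0.0417], [-0.3, [-0.13, 0.024, -0.09], -0.0417], [-0.3, [-0.17, 0.031, -0.08], -0.0417], [-0.3, [-0.182, 0.033, -0.065], -0.0417], [-0.3, [-0.182, 0.033, -0.06], -0.0417], [-0.3, [-0.182, 0.033, -0.06], -0.0417]]'

```text
t: 11.3
ee_pos: [0.5904, -0.1692, 0.0606]
orientation: [-0.1, -3.14, -0.0]
force: [0.0, -0.4, -0.3]
finger_gap: 0.053
gripper_force: 42.4
```

```bash
python3 -c "
from h import *
C=cam('wrist'); im=save('wrist','w5'); go((.588,-.17,.040,86))
cv2.imwrite('pics/w5c.png',cv2.resize(im[100:380,170:490,::-1],None,fx=2,fy=2))"
```

```text
t 11.35 pos [0.5906, -0.1694, 0.0611] psi 86.3 q [-0.49, 0.19, -0.12, 1.26, 0.0, -0.43] gap 0.0526
-> [2.6, -0.8, 21.1] roll 0.3
```

View pics/w5c.png

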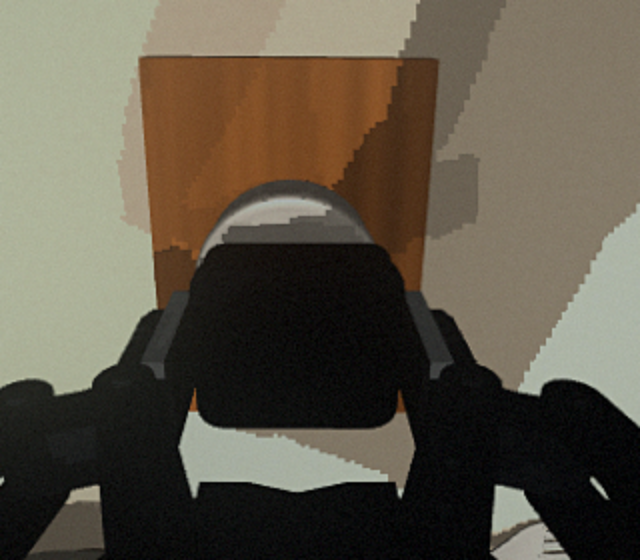

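The crop shows the held dark tin (edges x 190–407, y 243–428) over the white tin, whose near rim is at about (282,196).

```bash
python3 -c "
from h import *
C=cam('wrist'); p=lambda *a:[(170+x/2,100+y/2) for x,y in a]
s=monitor.sense(); z=s['ee_pos'][2]+.0187
print('white near rim',f2(world(C,p((284,196)),.037)),'left/right',f2(world(C,p((204,257),(372,241)),.037)))
w=world(C,p((300,247),(296,428),(192,340),(405,340)),z);print('dark',f2(w),w[:2].mean(0),w[2:].mean(0))
b=world(C,p((140,58),(438,59)),.012);print('board',f2(b),b.mean(0)+.07*np.array([np.cos(.07),-np.sin(.07),0]))"
```

```text
white near rim [[0.5614, -0.1701, 0.037]] left/right [[0.5803, -0.1972, 0.037], [0.5781, -0.1431, 0.037]]
dark [[0.5613, -0.1653, 0.0798], [0.6136, -0.1696, 0.0798], [0.5849, -0.1941, 0.0798], [0.5883, -0.1404, 0.0798]] [ 0.58742133 -0.1674574   0.07979301] [ 0.58658365 -0.16724734  0.07979301]
board [[0.5179, -0.2157, 0.012], [0.5245, -0.1166, 0.012]] [ 0.59104922 -0.17106816  0.012     ]
```

In the tool's units: -70 mm is -0.07, 21 mm is 0.021.

Emit:
move_arm --moves '[[-0.3, [-0.004, -0.003, 0.008], 0], [-0.3, [-0.004, -0.003, 0.016], 0], [-0.3, [-0.004, -0.003, 0.021], 0], [-0.3, [-0.004, -0.003, 0.021], 0], [1, [-0.004, -0.003, 0.021], 0], [1, [-0.004, -0.003, 0.021], 0], [1, [-0.004, -0.003, 0.021], 0], [1, [-0.004, -0.003, 0.021], 0], [1, [-0.004, -0.003, -0.02], 0], [1, [-0.004, -0.003, -0.07], 0]]'

```text
t: 12.6
ee_pos: [0.5939, -0.172, 0.1301]
orientation: [-0.1, -3.138, -0.002]
force: [0.3, 0.1, -0.6]
finger_gap: 0.0853
gripper_force: 0.0
```

```bash
python3 -c "
from h import *
go((.45,-.30,.13,168),(.3655,-.335,.10,168)); print(monitor.sense()['force'])"
```

```text
t 12.6 pos [0.5939, -0.172, 0.1301] psi 86.4 q [-0.49, 0.17, -0.02, 1.39, 0.0, -0.43] gap 0.0853
-> [135.5, -136.9, 0.3] roll -81.6
-> [217.5, -177.2, 30.4] roll -81.6
[ 0.33196636  0.08648194 -0.60290915]
```

In the tool's units: 217 mm is 0.217, -177 mm is -0.177, -82 degrees is -0.6833.

Emit:
move_arm --moves '[[1, [0.027, -0.027, 0], -0.0833], [1, [0.054, -0.054, 0], -0.1667], [1, [0.09, -0.082, 0], -0.25], [1, [0.125, -0.11, 0], -0.3333], [1, [0.16, -0.14, 0.005], -0.4167], [0.2, [0.19, -0.16, 0.015], -0.5], [0.2, [0.217, -0.177, 0.03], -0.5833], [0.2, [0.217, -0.177, 0.03], -0.6667], [0.2, [0.217, -0.177, 0.03], -0.6833], [0.2, [0.217, -0.177, 0.03], -0.6833]]'

```text
t: 13.85
ee_pos: [0.3673, -0.3353, 0.1005]
orientation: [-1.982, 2.437, -0.001]
force: [-0.5, 0.2, 0.3]
finger_gap: 0.0511
gripper_force: 0.0
```

```bash
python3 -c "
from h import *
C=cam('wrist'); im=save('wrist','w6'); go((.3655,-.335,.003,168))
save('top','t2')
print(pix(C,[[.3655,-.335,.006]]))
for r in spotter.search_frame('wrist','cake_fork')[:1]: print(r)"
```

```text
t 13.9 pos [0.3673, -0.3353, 0.1005] psi 168.2 q [-1.0, -0.2, -0.43, 1.33, 0.0, -2.37] gap 0.0511
-> [0.1, 1.9, 97.5] roll 0.2
[[318.09696342 203.43237887]]
{'bbox': [309.8, 116.9, 17.8, 151.2], 'score': 0.6}
```

View pics/w6.png

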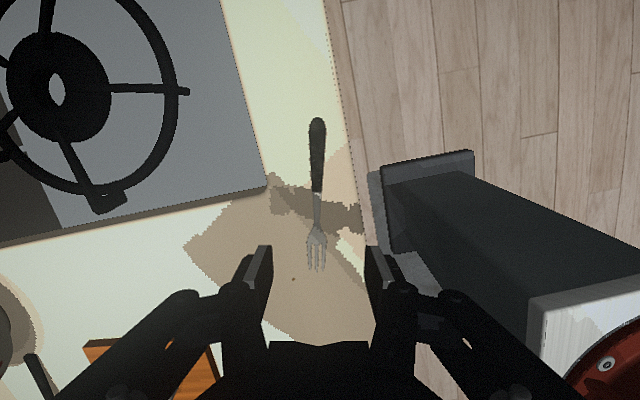

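The fork is aligned between the fingers, with its handle end at (317,117) and tine tips at (316,271).

```bash
python3 -c "
from h import *
C=cam('wrist'); w=world(C,[[317,117],[316,271]],.006);d=w[0]-w[1]
m=w.mean(0);print(f2(w),m,np.linalg.norm(d),np.degrees(np.arctan2(-d[1],-d[0])))
go((m[0],m[1],.002,168))
C=cam('top'); im=cv2.imread('pics/t2.png'); cv2.imwrite('pics/t2c.png',cv2.resize(im[140:225,320:410],None,fx=6,fy=6,interpolation=cv2.INTER_CUBIC))"
```

```text
[[0.3515, -0.4074, 0.006], [0.3813, -0.2681, 0.006]] [ 0.36640027 -0.33774443  0.006     ] 0.1424273734633566 77.89290540060921
t 14.0 pos [0.3673, -0.3353, 0.1004] psi 168.3 q [-1.0, -0.2, -0.43, 1.33, 0.0, -2.37] gap 0.0511
-> [2.6, 0.4, 98.4] roll 0.3
```

View pics/t2c.png

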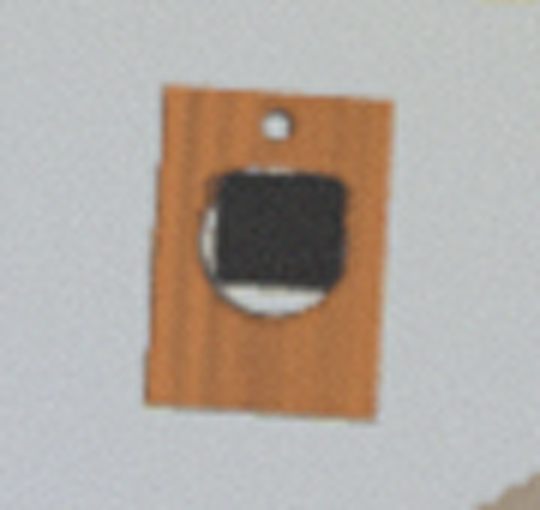

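The top crop shows the stack on the board. The dark tin spans x 217–348, y 170–290, and the white tin's left edge is at 200 and near edge at 318. I'll check with heights.

```bash
python3 -c "
from h import *
C=cam('top'); p=lambda *a:[(320+x/6-.4,140+y/6-.4) for x,y in a]
w=world(C,p((217,230),(348,230),(282,170),(282,290)),.058);print('dark',f2(w),w[:2].mean(0),w[2:].mean(0))
w=world(C,p((200,245),(275,318)),.037);print('white',f2(w[0]),f2(w[1]),'ctr',w[0][1]-.031,w[1][0]+.031)
im=cv2.imread('pics/t2.png')[:,:,::-1].copy();print('board',board(im,C))"
```

```text
dark [[0.5953, -0.1458, 0.058], [0.5952, -0.2005, 0.058], [0.6205, -0.1732, 0.058], [0.5701, -0.1726, 0.058]] [ 0.59524678 -0.17313506  0.058     ] [ 0.59529286 -0.17292415  0.058     ]
white [0.5914, -0.1403, 0.037] [0.5602, -0.1719, 0.037] ctr -0.17131006210806857 0.5911755940726429
board ((146.79977416992188, -400.14971923828125), (219.11099243164062, 634.5166625976562), 30.174177169799805)
```

In the tool's units: 98 mm is 0.098, 80 mm is 0.08.

Emit:
move_arm --moves '[[0.2, [0.003, 0, 0.04], 0], [0.2, [0.003, 0, 0.08], 0], [0.2, [0.003, 0, 0.098], 0], [0.2, [0.003, 0, 0.098], 0], [-1, [0.003, 0, 0.098], 0], [-1, [0.003, 0, 0.098], 0], [-1, [0.003, 0, 0.098], 0], [-1, [0.003, 0, 0.098], 0], [-1, [0.003, 0, 0.098], 0], [-1, [0.003, 0, 0.098], 0]]' --newtons 30

```text
t: 15.25
ee_pos: [0.3671, -0.3393, 0.004]
orientation: [1.985, -2.435, 0.004]
force: [-0.2, 1.4, 6.6]
finger_gap: 0.017
gripper_force: 29.4
```

```bash
python3 -c "
from h import *
go((.5957,-.0816,.12,86.4),(.5957,-.0816,.005,86.4))"
```

```text
t 15.25 pos [0.3671, -0.3393, 0.004] psi 168.4 q [-1.01, -0.12, -0.54, 1.14, 0.0, -2.38] gap 0.017
-> [-298.3, -172.1, -116.2] roll 82.0
-> [-298.5, -171.9, -1.2] roll 82.0
```

In the tool's units: -298 mm is -0.298, -172 mm is -0.172, 80 degrees is 0.6667.

Emit:
move_arm --moves '[[-1, [0, 0, -0.03], 0], [-1, [0, 0, -0.08], 0], [-1, [-0.025, -0.015, -0.116], 0.0833], [-1, [-0.065, -0.037, -0.116], 0.1667], [-1, [-0.11, -0.063, -0.116], 0.25], [-1, [-0.155, -0.089, -0.116], 0.3333], [-1, [-0.2, -0.115, -0.116], 0.4167], [-1, [-0.245, -0.141, -0.116], 0.5], [-1, [-0.28, -0.161, -0.116], 0.5833], [-1, [-0.298, -0.172, -0.116], 0.6667]]'

```text
t: 16.5
ee_pos: [0.5963, -0.0793, 0.1189]
orientation: [0.051, 3.14, -0.0]
force: [-0.4, -0.4, -0.3]
finger_gap: 0.0165
gripper_force: 29.6
```

```bash
python3 -c "
from h import *
C=cam('wrist');im=save('wrist','w7')
go((.5957,-.0816,.06,86.4),(.5957,-.0816,.005,86.4))"
```

```text
t 16.55 pos [0.5971, -0.0782, 0.1189] psi 87.6 q [-0.35, 0.12, -0.09, 1.36, 0.0, -0.31] gap 0.0169
-> [1.4, -3.5, 58.9] roll 1.2
-> [1.5, -3.5, 113.9] roll 1.2
```

View pics/w7.png

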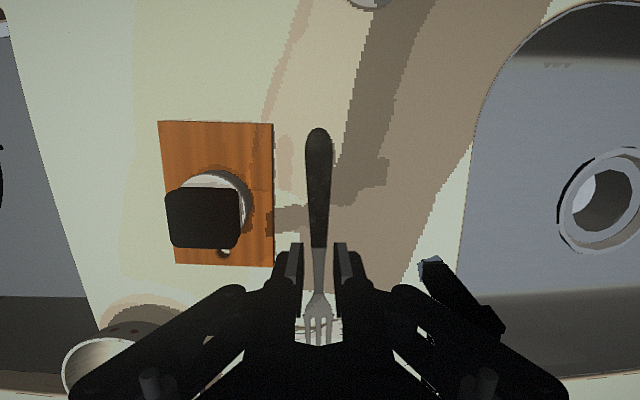

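The fork is held straight, from handle end (318,127) to tines (318,345), left of the board. The stack stands well. I'll check the fork's middle.

```bash
python3 -c "
from h import *
C=cam('wrist');z=monitor.sense()['ee_pos'][2]+.002
w=world(C,[[318,127],[319,345]],z);d=w[1]-w[0];print(f2(w),w.mean(0),np.linalg.norm(d),np.degrees(np.arctan2(d[1],d[0])))
b=world(C,[[158,121],[272,122],[175,264],[273,267]],.012);print(f2(b),b.mean(0))
go((.5957,-.0816,.006,86.4))"
```

```text
[[0.524, -0.074, 0.1209], [0.6584, -0.0788, 0.1209]] [ 0.59120319 -0.07640628  0.12086867] 0.13449394641212448 -2.0713250669139813
[[0.5176, -0.2132, 0.012], [0.5236, -0.1135, 0.012], [0.6579, -0.2258, 0.012], [0.6646, -0.1254, 0.012]] [ 0.59091127 -0.16946144  0.012     ]
t 16.55 pos [0.5971, -0.0782, 0.1189] psi 87.6 q [-0.35, 0.12, -0.09, 1.36, 0.0, -0.31] gap 0.0169
-> [1.5, -3.5, 112.9] roll 1.2
```

In the tool's units: 113 mm is 0.113, 105 mm is 0.105, 2 degrees is 0.0167.

Emit:
move_arm --moves '[[-1, [0, -0.003, 0.045], 0.0083], [-1, [0, -0.003, 0.085], 0.0167], [-1, [0, -0.003, 0.105], 0.0167], [-1, [0, -0.003, 0.113], 0.0167], [-1, [0, -0.003, 0.113], 0.0167], [-1, [0, -0.003, 0.113], 0.0167], [0, [0, -0.003, 0.113], 0.0167], [0, [0, -0.003, 0.113], 0.0167], [0, [0, -0.003, 0.113], 0.0167], [0, [0, -0.003, 0.113], 0.0167]]'

```text
t: 17.8
ee_pos: [0.5949, -0.0841, 0.0053]
orientation: [0.1, 3.14, 0.0]
force: [0.2, -0.7, 0.1]
finger_gap: 0.043
gripper_force: 0.0
```

```bash
python3 -c "
from h import *
print(monitor.sense()['force']); go((.5957,-.0816,.13,86.4),(.42,.012,.13,0),(.42,.012,.13,180))"
```

```text
[ 0.2282724  -0.73839615  0.07604584]
t 17.8 pos [0.5949, -0.0841, 0.0053] psi 86.4 q [-0.36, 0.19, -0.22, 1.16, 0.0, -0.29] gap 0.043
-> [-0.7, 2.5, -124.7] roll -0.0
-> [180.6, 84.8, -124.7] roll 86.4
-> [180.6, 84.8, -124.7] roll -93.6
```

In the tool's units: 181 mm is 0.181, 150 mm is 0.15, 80 degrees is 0.6667.

Emit:
move_arm --moves '[[0, [0, 0, -0.04], 0], [0, [0, 0, -0.1], 0], [0, [0.02, 0.01, -0.125], 0.0833], [0, [0.05, 0.025, -0.125], 0.1667], [0, [0.085, 0.042, -0.125], 0.25], [0, [0.12, 0.058, -0.125], 0.3333], [0, [0.15, 0.072, -0.125], 0.4167], [0, [0.181, 0.085, -0.125], 0.5], [0, [0.181, 0.085, -0.1], 0.5833], [0, [0.181, 0.085, -0.1], 0.6667]]'

```text
t: 19.05
ee_pos: [0.4185, 0.0127, 0.1039]
orientation: [-2.1, -2.334, 0.001]
force: [-0.3, -0.4, 0.3]
finger_gap: 0.0428
gripper_force: 0.0
```

In the tool's units: 6 degrees is 0.05.

Emit:
move_arm --moves '[[0, [0, 0, 0], 0.05], [0.2, [0, 0, 0], 0.05], [0.2, [0, 0, 0], 0.05], [0.2, [0, 0, 0], 0.05], [0.2, [0, 0, 0], 0.05], [0.2, [0, 0, 0], 0.05], [0.2, [0, 0, 0], 0.05], [0.2, [0, 0, 0], 0.05], [0.2, [0, 0, 0], 0.05], [0.2, [0, 0, 0], 0.05]]'

```text
t: 20.3
ee_pos: [0.4196, 0.0122, 0.1053]
orientation: [-2.214, -2.229, -0.0]
force: [0.3, 0.3, 0.5]
finger_gap: 0.0509
gripper_force: 0.0
```

```bash
python3 -c "
from h import *
C=cam('wrist');im=save('wrist','w8');go((.42,.012,.003,0));save('top','t3')
print(spotter.search_frame('wrist','teaspoon')[:1],pix(C,[[.42,.012,.005]]))"
```

```text
t 20.35 pos [0.4196, 0.0122, 0.1053] psi 0.4 q [-0.28, -0.46, -0.64, 1.4, 0.0, 1.28] gap 0.0512
-> [-0.2, 0.4, 102.3] roll 0.4
[{'bbox': [309.9, 128.5, 30.2, 139.9], 'score': 0.82}] [[320.20968586 204.14425542]]
```

View pics/w8.png

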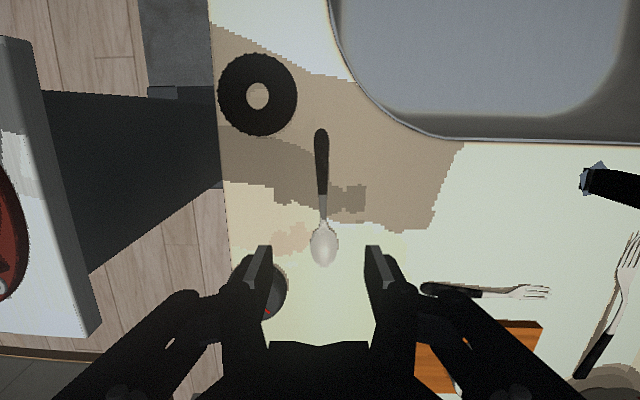

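The spoon runs from handle end (321,128) to bowl tip (324,267) between the fingers. The timer is clear of the finger.

```bash
python3 -c "
from h import *
C=cam('wrist'); w=world(C,[[321,128],[324,267]],.006);d=w[1]-w[0]
m=w.mean(0);print(f2(w),m,np.linalg.norm(d),np.degrees(np.arctan2(d[1],d[0])))
go((m[0],m[1],.002,0))
im=cv2.imread('pics/t3.png'); cv2.imwrite('pics/t3c.png',cv2.resize(im[140:225,290:410],None,fx=6,fy=6,interpolation=cv2.INTER_CUBIC))"
```

```text
[[0.42, 0.0794, 0.006], [0.4244, -0.0525, 0.006]] [0.42219143 0.01343373 0.006     ] 0.13201871839390333 -88.12003770351606
t 20.45 pos [0.4196, 0.0122, 0.1053] psi 0.4 q [-0.28, -0.46, -0.64, 1.4, 0.0, 1.28] gap 0.0506
-> [1.2, 2.6, 103.3] roll 0.4
```

View pics/t3c.png

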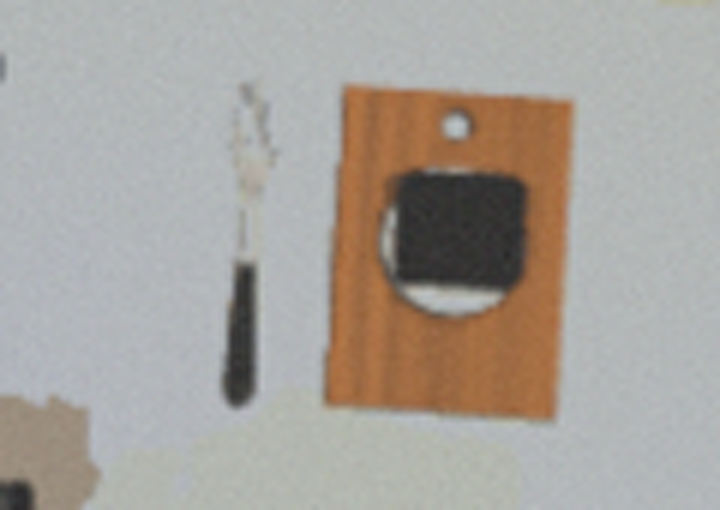

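The fork lies at crop (238,408)–(250,83), parallel to the board and about 90 mm from its midline, so it is in place. Now the spoon.

In the tool's units: 103 mm is 0.103, 85 mm is 0.085, -1 degrees is -0.0083.

Emit:
move_arm --moves '[[0.2, [0.001, 0.002, 0.045], -0.0083], [0.2, [0.001, 0.002, 0.085], -0.0083], [0.2, [0.001, 0.002, 0.103], -0.0083], [0.2, [0.001, 0.002, 0.103], -0.0083], [-1, [0.001, 0.002, 0.103], -0.0083], [-1, [0.001, 0.002, 0.103], -0.0083], [-1, [0.001, 0.002, 0.103], -0.0083], [-1, [0.001, 0.002, 0.103], -0.0083], [-1, [0.001, 0.002, 0.103], -0.0083], [-1, [0.001, 0.002, 0.103], -0.0083]]'

```text
t: 21.7
ee_pos: [0.4226, 0.0129, 0.0037]
orientation: [2.194, 2.246, 0.001]
force: [-1.4, 0.2, 6.3]
finger_gap: 0.0189
gripper_force: 29.3
```

```bash
python3 -c "
from h import *
# spoon target: board centre (.591,-.1705), yaw -4deg, y=-.093
print(.591-.093*.0698,-.1705-.093*.9976)
go((.48,-.15,.16,-40),(.5845,-.2633,.12,-94),(.5845,-.2633,.12,86)); print(monitor.sense()['force'])"
```

```text
0.5845085999999999 -0.26327680000000003
t 21.7 pos [0.4226, 0.0129, 0.0037] psi 1.4 q [-0.28, -0.38, -0.77, 1.19, -0.0, 1.27] gap 0.0189
-> [-164.3, 53.8, -156.1] roll 41.4
-> [-280.1, 155.5, -115.9] roll 95.4
-> [-280.1, 155.5, -115.9] roll -84.6
[-1.4071678   0.20570568  6.27575124]
```

In the tool's units: -280 mm is -0.28, -155 mm is -0.155, -80 degrees is -0.6667.

Emit:
move_arm --moves '[[-1, [0, 0, -0.04], 0], [-1, [0, 0, -0.095], 0], [-1, [-0.025, 0.014, -0.126], -0.0833], [-1, [-0.065, 0.036, -0.126], -0.1667], [-1, [-0.11, 0.061, -0.126], -0.25], [-1, [-0.155, 0.086, -0.126], -0.3333], [-1, [-0.2, 0.111, -0.126], -0.4167], [-1, [-0.24, 0.133, -0.126], -0.5], [-1, [-0.27, 0.15, -0.126], -0.5833], [-1, [-0.28, 0.155, -0.126], -0.6667]]'

```text
t: 22.95
ee_pos: [0.5839, -0.265, 0.1283]
orientation: [0.23, 3.133, -0.0]
force: [0.1, 0.5, -0.3]
finger_gap: 0.0188
gripper_force: 29.5
```

In the tool's units: 20 mm is 0.02, -4 degrees is -0.0333.

Emit:
move_arm --moves '[[-1, [0, 0, 0.02], -0.0333], [-1, [0, 0, 0.02], -0.0333], [-1, [0, 0, 0.02], -0.0333], [-1, [0, 0, 0.02], -0.0333], [-1, [0, 0, 0.02], -0.0333], [-1, [0, 0, 0.02], -0.0333], [-1, [0, 0, 0.02], -0.0333], [-1, [0, 0, 0.02], -0.0333], [-1, [0, 0, 0.02], -0.0333], [-1, [0, 0, 0.02], -0.0333]]'

```text
t: 24.2
ee_pos: [0.5832, -0.263, 0.1082]
orientation: [-0.127, -3.139, -0.0]
force: [-0.5, 0.9, -0.2]
finger_gap: 0.0189
gripper_force: 29.5
```

```bash
python3 -c "
from h import *
C=cam('wrist');im=save('wrist','w9')
go((.5845,-.2633,.005,86))"
```

```text
t 24.25 pos [0.5832, -0.263, 0.1082] psi 85.4 q [-0.63, 0.24, 0.02, 1.35, 0.0, -0.55] gap 0.0188
-> [-1.3, -0.2, 103.2] roll -0.6
```

View pics/w9.png

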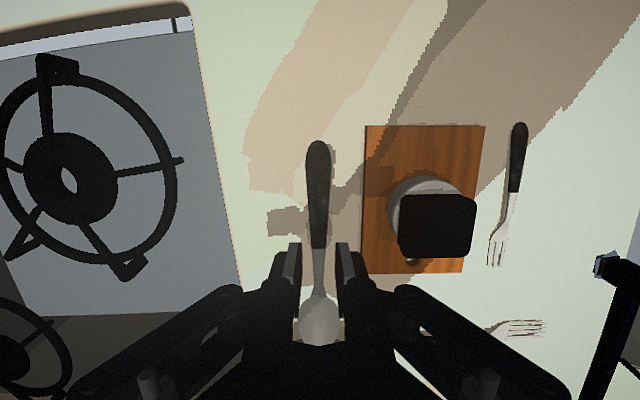

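The spoon is held to the right of the board, handle end at (318,140) towards the robot.

```bash
python3 -c "
from h import *
C=cam('wrist');z=monitor.sense()['ee_pos'][2]+.003
w=world(C,[[318,140],[319,346]],z);d=w[1]-w[0];print(f2(w),np.linalg.norm(d),np.degrees(np.arctan2(d[1],d[0])))
b=world(C,[[366,126],[485,126],[464,272]],.012);print(f2(b),(b[0]+b[2])/2)
e=np.array([.9976,-.0698,0]);n=np.array([.0698,.9976,0]);m=w[0]+.065*d/np.linalg.norm(d)-(b[0]+b[2])/2;print('board frame',m@e,m@n)"
```

```text
[[0.5164, -0.2564, 0.1112], [0.6441, -0.266, 0.1112]] 0.12805627998758948 -4.295502493935433
[[0.5173, -0.2168, 0.012], [0.5242, -0.1164, 0.012], [0.6639, -0.1232, 0.012]] [ 0.59058989 -0.16999708  0.012     ]
board frame -0.002983084809376135 -0.0917259075000365
```

Good. I'll advance 2 mm, lower, release and retreat.

In the tool's units: 103 mm is 0.103, 97 mm is 0.097.

Emit:
move_arm --moves '[[-1, [-0.002, -0.001, 0.045], 0], [-1, [-0.002, -0.001, 0.08], 0], [-1, [-0.002, -0.001, 0.097], 0], [-1, [-0.002, -0.001, 0.103], 0], [-1, [-0.002, -0.001, 0.103], 0], [-1, [-0.002, -0.001, 0.103], 0], [0, [-0.002, -0.001, 0.103], 0], [0, [-0.002, -0.001, 0.103], 0], [0, [-0.002, -0.001, 0.103], 0], [0, [-0.002, -0.001, 0.103], 0]]'

```text
t: 25.5
ee_pos: [0.5851, -0.2642, 0.0053]
orientation: [0.127, 3.139, 0.0]
force: [-0.1, -0.1, 0.7]
finger_gap: 0.0428
gripper_force: 0.0
```

In the tool's units: 200 mm is 0.2, 170 mm is 0.17.

Emit:
move_arm --moves '[[0, [0, 0, -0.02], 0], [0, [0, 0, -0.06], 0], [0, [0, 0, -0.11], 0], [0, [0.04, 0, -0.15], 0], [0, [0.08, -0.03, -0.15], 0], [0, [0.13, -0.07, -0.15], 0], [0, [0.17, -0.11, -0.15], 0], [0, [0.2, -0.14, -0.15], 0], [0, [0.2, -0.14, -0.15], 0], [0, [0.2, -0.14, -0.15], 0]]'

```text
t: 26.75
ee_pos: [0.3748, -0.3876, 0.1564]
orientation: [0.128, 3.138, -0.001]
force: [0.3, -0.7, 0.4]
finger_gap: 0.0428
gripper_force: 0.0
```

```bash
python3 -c "
from h import *
im=save('top','t4');go()
cv2.imwrite('pics/t4c.png',cv2.resize(im[100:290,240:430,::-1],None,fx=3.15,fy=3.15,interpolation=cv2.INTER_CUBIC))
for n in ('timer','big_fork','burner_cap'): print(n,spotter.search_frame('top',n)[:1])"
```

```text
t 26.8 pos [0.3752, -0.3872, 0.1561] psi 85.4 q [-1.04, -0.08, -0.23, 1.43, 0.0, -0.96] gap 0.0427
timer [{'bbox': [318.8, 260.9, 20.6, 24.9], 'score': 0.7}]
big_fork []
burner_cap [{'bbox': [248.7, 257.0, 22.3, 24.1], 'score': 0.82}]
```

View pics/t4c.png

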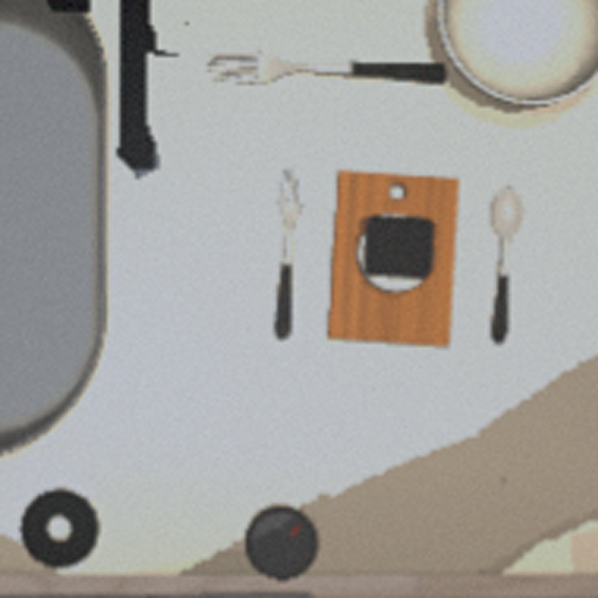

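The place is laid: fork at (283,340)–(290,170), spoon at (499,343)–(508,185), stack centred on the board, bystanders untouched. One last numeric check, then I hand in if it passes.

```bash
python3 -c "
from h import *
C=cam('top');p=lambda *a:[(240+x/3.15-.3,100+y/3.15-.3) for x,y in a]
b=world(C,p((338,171),(459,180),(449,347),(328,338)),.012);c=b.mean(0)
e=(b[0]+b[1]-b[2]-b[3]);e/=np.linalg.norm(e);n=np.array([-e[1],e[0],0]);ok=True
for k,a,y in(('fork',((283,340),(290,170)),.09),('spoon',((499,343),(508,185)),-.093)):
  w=world(C,p(*a),.005);d=w[1]-w[0];m=w.mean(0)-c;r=(m@e,m@n,np.arctan2(d@n,d@e));print(k,np.round(r,3))
  ok&=abs(r[0])<.012 and abs(r[1]-y)<.012 and abs(r[2])<.13
if ok: print('hand in',close_job())"
```

```text
fork [-0.002  0.088  0.025]
spoon [ 0.003 -0.092 -0.003]
the job is handed in; nothing more can be done
hand in None
```

The coffee place is laid and handed in at about 27 s. By the top camera, the fork and spoon are within about 3 mm of target, the white tin is centred on the board, and the dark tin is about 4–5 mm off the white tin's centre (12 mm allowed). The large fork, timer and burner cap look undisturbed.

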